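Clip the red lacquer test plate into the light stage

ROBOT

A 6-joint arm with a two-finger parallel gripper is mounted at the origin on the work surface; the furniture and walls round the work are solid. World frame = base frame: x ahead of the robot, y to its left, z up, the work surface at z = 0. Lengths are in m, angles in rad, forces in N, time in s.
With the tool pointing down it reaches from about 0.3 to 0.775 m from the base axis. Payload 14.6 kg.
Tool frame: the origin (TCP) lies midway between the tips of the shut fingers; the grasp point (between the pads) lies 19 mm behind it; x points along the fingers, z is the direction in which the jaws open and shut, and the axes are right-handed (so a half turn about x gives the same grasp; the last joint's range is limited). The gripper opens to 94 mm and grips with 3 to 60 N. Pads are 16 mm wide; open, the fingers measure 119 mm over their backs; the gripper's body (75 mm by 177 mm) begins 78 mm behind the grasp point.
Start: joints at [-1.263, 0.3, 1.521, -0, 1.321, -0.067], TCP at [0.201, -0.512, 0.205] pointing down, gripper open.
Joint ranges: [-3.03, 3.03], [-0.79, 2.21], [0.23, 2.52], [-1.04, 4.18], [0, 3.07], [-2.55, 2.55]. Speed limits (rad/s): [2.22, 2.22, 2.57, 3.14, 3.14, 3.14].

INTERFACE

Orientations are given as a 3x3 rotation matrix whose columns are the frame's x, y, z axes.
In Python, from plant import ctrl gives the robot as it stands.
- The arm moves only by the shell command python3 -m pendant 'ROWS' [FORCE]. ROWS is JSON, a list of rows, each an object of numbers: "hand": the opening in per cent of the stroke, from 0 (shut) to 100 (fully open); "tx", "ty", "tz": the shift along the tool's x, y, z in units of 25 mm (1.0 is 25 mm); "ax", "ay", "az": the turn, a rotation vector about the tool's x, y, z in units of 6 degrees (1.0 is 6 degrees). A call has 1 to 20 rows; each row shifts and turns the commanded pose from where the row before left it, along the tool's axes as they then stand; what a row does not reach is not made up. A row lasts 1/10 s, in which the tool goes at most 50 mm and 8.59 degrees, less where a joint would pass 70% of its speed; a pose out of reach is approached as far as the arm can. A call is refused whole if a number of a shift passes 1 or a number of a turn 1, either way. A call with a gripper value outside its range is refused whole. The fingers move at their own pace and stop on an object; FORCE is the grip in N (left out, the last holds). Time passes only in rows, so rows that do not move let the fingers close. It gives the time, the measured TCP pose, the force and the opening at its end, in the units of the state.
- ctrl.get_state(): the state, without advancing time (a new reading comes with each control period).
- ctrl.read_camera(name): name is "scene" or "side" or "wrist"; returns the picture (384x512x3 uint8, red, green, blue); there is no depth.
- ctrl.calibration(name): a dict with "intrinsics" (3x3 intrinsics, pixels), "R" (3x3) and "t" (3): a world point X has camera coordinates R X + t. Camera axes: x right, y down, z forward; pixel columns grow to the right and rows downward; lengths in m; the calibration is good to about 2 mm. A picture is of the moment at which its call begins: read the wrist's pose just before it. calibration takes no time and is no camera call; for the wrist camera it gives the pose at the moment of the call.
- ctrl.job_done(): hands the job in, once; it reports no verdict.
Trained networks look in the newest picture that a camera, given by its name, has taken for a name from the list of things; names that differ only in an ending like _2 or _b are one class to them, and where a whole thing is asked for, a point or a joint stands for the part that bears it (a point fixed in the world has none). Each returns a list of dicts, best first, with "conf" (0 to 1); they miss things now and then, are a little off and sometimes report something else, mostly with a low value. They report only what shows in the picture. A call takes as long as a camera call.
- ctrl.search_frame(camera, label): "xyz" ([x, y, z] in m, in the coordinates of the camera as it stood for that picture, good to about 4 mm: the middle of the surface that is visible of it).
- ctrl.pinpoint(camera, label): "xyz" ([x, y, z] in m, in the coordinates of the camera as it stood for that picture, good to about 4 mm: a listed point, or the origin of a listed thing).
The state is a dict: "time": time; "joint_positions": joint angles; "joint_vel": joint speeds; "effort": joint torques, N m; "tool_pos": TCP position; "orientation": TCP orientation; "contact_force": force on the tool from outside, world axes, zero at the start; "wrist_torque": the same for the moment, N m; "finger_gap": finger opening in m.
Only numpy, scipy, OpenCV 4.12 (cv2) and the standard library are available. Lean on these libraries where they do the work, as an engineer would, in place of code of your own. Each camera call takes 0.05 s, during which the arm holds its last target.

TASK

Load the red lacquer test plate into the light stage for a pinhole check, so that it lies flat and both spring clips hold it: lay it on the lit bed between the guide strips, bar end towards the clips, and slide it in under the two clips until both have ridden up over the bar, snapped down behind it onto the glass, and the bar has come up against the stop. Feel your way in and never force the glass, because where the clip head has been set is not known; then let go. Leave the black plate and the tape roll undisturbed.

Things in the scene. Friction and masses are not known exactly. Their poses are not given: they have to be found in the camera images.
- red_plate: Plate to load, 130 to 210 g: framed glass plate with a red lacquer patch, 110 mm long (x), 64 wide (y), glass 5 thick, flat on the table at the start; it and the black plate may have swapped places. Origin: centre of the underside, z up. Leading end (+x): a round bar across the full width, 10 mm in diameter, centre at x = +50 mm, so it stands 5 mm above the glass.
- red_fin (a point): Middle of the red plate's grip fin, on the plate at x = -43 mm, y = 0, z = 21.5 mm, same axes. Upright aluminium fin at the tail, 22 mm long (x), 10 mm thick (y), from z = 5 to 38 mm: pinch its two broad faces from above.
- black_plate: Second test plate, same shape, size, origin and axes, but with a black lacquer patch; it stays where it is.
- light_stage: Grey battery light box, fixed, 210 mm long (x), 104 wide (y). Origin: centre of the underside, on the table; z up; plates slide in along its +x. Flat bed with a lit white window at z = 36 mm. Two guide strips, 4 mm high, leave a lane 69 mm wide about y = 0 from x = -76 to +32 mm, flared from x = -97 mm. A plate that is home has its origin at x = -5 to 23 mm.
- lay_mark (a point): Point on the bed at stage x = -50 mm, y = 0, z = 36 mm, stage axes: a plate laid parallel with its origin here is still clear of the clips, whatever the head's setting.
- head_slots (a point): Point on the bed at stage x = 64 mm, y = 0, z = 36 mm, fixed to the box: middle of the span where the clip head may be locked. The head is a dark cross-bar, 18 mm high; its face towards -x is the rigid stop, anywhere at x = 50 to 78 mm, not measured: feel for it. A plate that is home has its origin 55 mm before the stop.
- clip_left (a joint): Lift in rad of the steel leaf clip at stage y = +18 mm: 0 at rest, about 0.24 with its toe on top of the plate's bar, about 0.09 once snapped down behind the bar onto the glass. It reaches from the head towards -x: toe 13 mm before the stop, 2 mm over the bed, then a tongue sloping up to 12 mm over the bed, 37 mm before the stop.
- clip_right (a joint): The same for the clip at stage y = -18 mm. Pushing the bar under both clips takes up to about 11 N; at the snap the resistance drops and about 1 mm on the bar meets the stop. More than 20 N between plate and stage while pushing in counts as forcing the glass.
- yellow_tape: Roll of yellow masking tape lying flat, 42 mm in diameter, 18 mm high, a bystander; origin at the centre of its underside.

How it is judged:
By the outcome, as a careful person would: the job done as asked, in the order asked, and still so for the second after the job is handed in, with the robot touching nothing.
It also fails if it takes over 58 s, if anything falls off the work surface, if the arm or the gripper's body presses on something with over 40 N, if the wrist force passes 120 N, or if a joint passes its speed limit or range.

## Working session

There is one attempt and no reset: what is moved stays moved. The work goes in short steps, Python scripts to look and compute and a shell command to move; the robot and the scene stay as the last step left them, time stands still between calls to the robot, and variables do not carry over. Pictures are saved under pics/ and viewed, and the job is handed in when it is done.

```bash
ls; mkdir -p pics; python3 - <<'E'
from plant import ctrl
import cv2
s=ctrl.get_state();print({k:s[k] for k in('time','tool_pos','orientation','contact_force','finger_gap')})
for n in('scene','side','wrist'):
    im=ctrl.read_camera(n);cv2.imwrite(f'pics/{n}0.png',im[:,:,::-1])
E
```

```text
pics
{'time': 0.0, 'tool_pos': array([ 0.20127488, -0.5115706 ,  0.20488408]), 'orientation': array([[-3.52495850e-04,  9.30583990e-01,  3.66078288e-01],
       [ 1.08186292e-03,  3.66078451e-01, -9.30583364e-01],
       [-9.99999353e-01,  6.80197509e-05, -1.13580544e-03]]), 'contact_force': array([0.65489154, 0.10250068, 0.26298719]), 'finger_gap': 0.09401262573316255}
```

View pics/scene0.png

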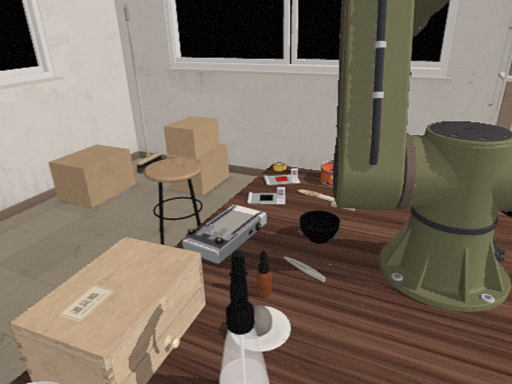

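View pics/side0.png

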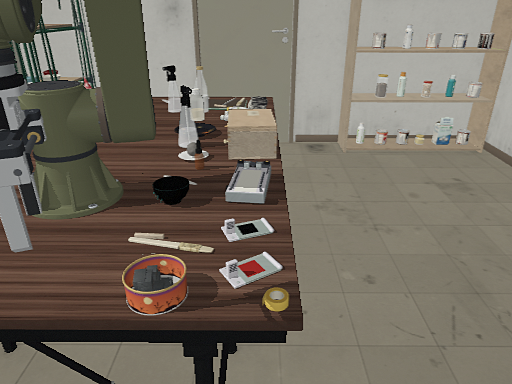

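View pics/wrist0.png

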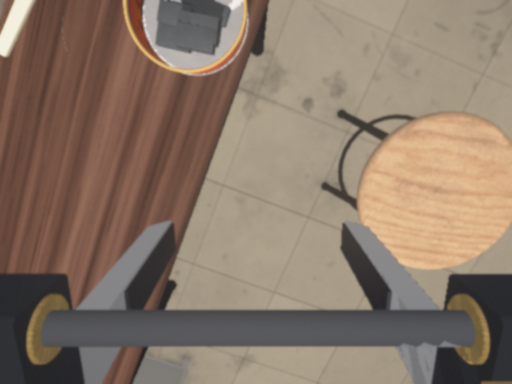

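The side view shows the red plate at about (251,268), black plate (247,229), stage (248,182) and tape (276,299). Next I'll measure them.

```bash
cat > h.py <<'E'
from plant import ctrl
import numpy as np, cv2
def w(cam,p):
    c=ctrl.calibration(cam);R=np.array(c['R']);t=np.array(c['t']);return R.T@(np.array(p)-t)
def px(cam,X):
    c=ctrl.calibration(cam);q=np.array(c['R'])@np.array(X)+np.array(c['t']);q=np.array(c['intrinsics'])@q;return q[:2]/q[2]
def ray(cam,u,v,z):
    c=ctrl.calibration(cam);R=np.array(c['R']);t=np.array(c['t']);K=np.array(c['intrinsics'])
    o=-R.T@t;d=R.T@np.linalg.inv(K)@np.array([u,v,1.]);return o+d*(z-o[2])/d[2]
E
python3 - <<'E'
from h import *
for n in('side','scene'):
    im=ctrl.read_camera(n)
    print(n,'cam at',-np.array(ctrl.calibration(n)['R']).T@ctrl.calibration(n)['t'])
    for l in('red_plate','red_fin','light_stage','lay_mark','head_slots','black_plate','yellow_tape'):
        print(l,[(round(d['conf'],2),w(n,d['xyz']).round(4)) for d in ctrl.pinpoint(n,l)[:2]])
im=ctrl.read_camera('side')
a=cv2.resize(im[160:315,170:310],None,fx=5,fy=5,interpolation=cv2.INTER_CUBIC)
cv2.imwrite('pics/side1.png',a[:600,:700,::-1][:, :]); cv2.imwrite('pics/side2.png',a[250:,:,::-1])
print(ctrl.get_state()['time'])
E
```

```text
side cam at [ 0.50587755 -0.94582417  0.4707751 ]
red_plate [(0.96, array([ 0.4919, -0.324 , -0.0016]))]
red_fin [(0.65, array([ 0.4547, -0.3512,  0.0191])), (0.48, array([0.4805, 0.06  , 0.0036]))]
light_stage [(0.67, array([0.4838, 0.1272, 0.0342])), (0.61, array([0.4785, 0.064 , 0.0019]))]
lay_mark [(0.88, array([0.4641, 0.0164, 0.0386]))]
head_slots [(0.97, array([0.4835, 0.1279, 0.0357]))]
black_plate []
yellow_tape [(0.56, array([ 0.5325, -0.4161,  0.0028]))]
scene cam at [0.06187381 0.74962475 0.49238634]
red_plate [(0.64, array([ 4.917e-01, -3.238e-01, -4.000e-04]))]
red_fin [(0.83, array([ 0.4506, -0.3446,  0.0203])), (0.67, array([0.4814, 0.1289, 0.0331]))]
light_stage [(0.56, array([0.4773, 0.0618, 0.0013]))]
lay_mark [(0.94, array([0.4734, 0.0135, 0.0356]))]
head_slots [(0.72, array([0.4824, 0.1273, 0.0343])), (0.16, array([0.4718, 0.015 , 0.0375]))]
black_plate []
yellow_tape [(0.44, array([ 0.5396, -0.4185, -0.0039]))]
1.0
```

View pics/side1.png

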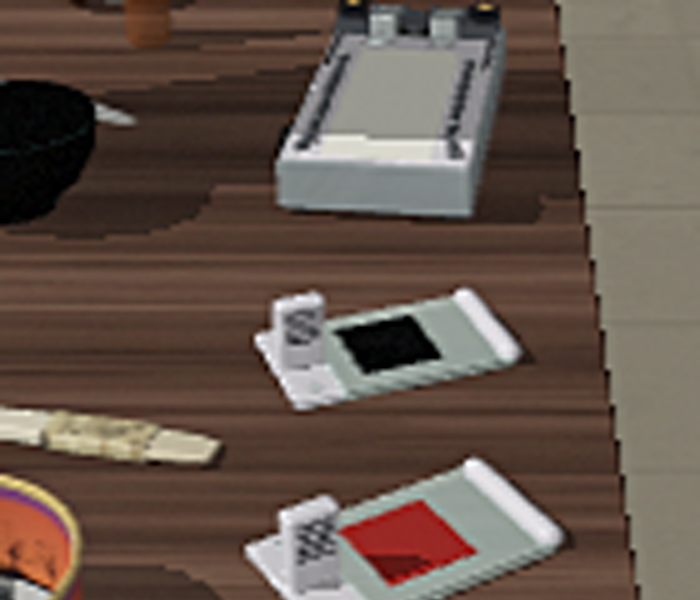

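```bash
python3 -m pendant '[{"ty":1,"tz":-0.2},{"ty":1,"tz":-0.2},{"ty":1,"tz":-0.2},{"ty":1,"tz":-0.2},{"ty":1,"tz":-0.2},{"ty":1,"tz":-0.2},{"ty":1,"tz":-0.2},{"ty":1,"tz":-0.2},{"ty":1,"tz":-0.2},{"ty":1,"tz":-0.2},{"ty":1,"tz":-0.2},{"ty":0.7,"tz":-0.2},{"ax":-0.8},{"ax":-0.8},{"hand":40},{"hand":40}]' 10
python3 - <<'E'
from h import *
s=ctrl.get_state();R=s['orientation'];im=ctrl.read_camera('wrist');c=ctrl.calibration('wrist')
cv2.imwrite('pics/w1.png',im[:,:,::-1])
o=-np.array(c['R']).T@c['t'];print('cam in tool',R.T@(o-s['tool_pos']), 'R', (np.array(c['R'])@R).round(3).tolist(),np.array(c['intrinsics']).tolist())
print(s['tool_pos'],R.round(4))
for l in('red_plate','red_fin','yellow_tape','black_plate'):
    print(l,[(round(d['conf'],2),w('wrist',d['xyz']).round(4)) for d in ctrl.pinpoint('wrist',l)[:2]])
E
```

```text
cam in tool [-0.17895514  0.07649008  0.00037575] R [[-0.001, -0.0, 1.0], [-0.26, -0.966, -0.0], [0.966, -0.26, 0.001]] [[340.9364958538733, 0.0, 257.63708863637254], [0.0, 340.9364958538733, 189.17820666173944], [0.0, 0.0, 1.0]]
[ 0.20136174 -0.51180257  0.20545622] [[ 0.      0.9306  0.3661]
 [-0.      0.3661 -0.9306]
 [-1.      0.      0.    ]]
red_plate []
red_fin []
yellow_tape []
black_plate []invalid input at $[0]: expected keys hand, tx, ty, tz, ax, ay, az
```

View pics/w1.png

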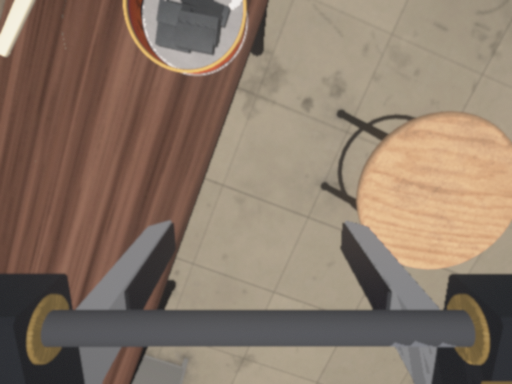

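The move was refused because every row needs all its keys. I'll retype it in full.

```bash
python3 -m pendant '[{"hand":100,"tx":0,"ty":1,"tz":-0.2,"ax":0,"ay":0,"az":0},{"hand":100,"tx":0,"ty":1,"tz":-0.2,"ax":0,"ay":0,"az":0},{"hand":100,"tx":0,"ty":1,"tz":-0.2,"ax":0,"ay":0,"az":0},{"hand":100,"tx":0,"ty":1,"tz":-0.2,"ax":0,"ay":0,"az":0},{"hand":100,"tx":0,"ty":1,"tz":-0.2,"ax":0,"ay":0,"az":0},{"hand":100,"tx":0,"ty":1,"tz":-0.2,"ax":0,"ay":0,"az":0},{"hand":100,"tx":0,"ty":1,"tz":-0.2,"ax":0,"ay":0,"az":0},{"hand":100,"tx":0,"ty":1,"tz":-0.2,"ax":0,"ay":0,"az":0},{"hand":100,"tx":0,"ty":1,"tz":-0.2,"ax":0,"ay":0,"az":0},{"hand":100,"tx":0,"ty":1,"tz":-0.2,"ax":0,"ay":0,"az":0},{"hand":100,"tx":0,"ty":1,"tz":-0.2,"ax":0,"ay":0,"az":0},{"hand":60,"tx":0,"ty":0.7,"tz":-0.2,"ax":0,"ay":0,"az":0},{"hand":60,"tx":0,"ty":0,"tz":0,"ax":-0.8,"ay":0,"az":0},{"hand":60,"tx":0,"ty":0,"tz":0,"ax":-0.8,"ay":0,"az":0},{"hand":60,"tx":0,"ty":0,"tz":0,"ax":0,"ay":0,"az":0}]' 10
python3 - <<'E'
from h import *
s=ctrl.get_state();R=s['orientation'];im=ctrl.read_camera('wrist')
cv2.imwrite('pics/w2.png',im[:,:,::-1])
print(s['tool_pos'],R.round(4),s['finger_gap'])
for l in('red_plate','red_fin','yellow_tape','black_plate'):
    print(l,[(round(d['conf'],2),w('wrist',d['xyz']).round(4)) for d in ctrl.pinpoint('wrist',l)[:2]])
E
```

```text
time: 2.75
tool_pos: [0.4517, -0.3488, 0.2054]
orientation: [[-0.0, 0.856, 0.518], [0.0, 0.518, -0.856], [-1.0, -0.0, -0.0]]
contact_force: [0.4, -0.0, -0.2]
finger_gap: 0.0653
[ 0.45166435 -0.34878192  0.20539993] [[-1.000e-04  8.556e-01  5.176e-01]
 [ 1.000e-04  5.176e-01 -8.556e-01]
 [-1.000e+00 -1.000e-04 -1.000e-04]] 0.0653356560155976
red_plate [(0.69, array([ 0.4905, -0.3246,  0.0036]))]
red_fin []
yellow_tape [(0.96, array([ 0.5342, -0.4132, -0.0055])), (0.55, array([ 0.4821, -0.1716, -0.0015]))]
black_plate [(0.84, array([ 0.4796, -0.1728, -0.0019]))]
```

View pics/w2.png

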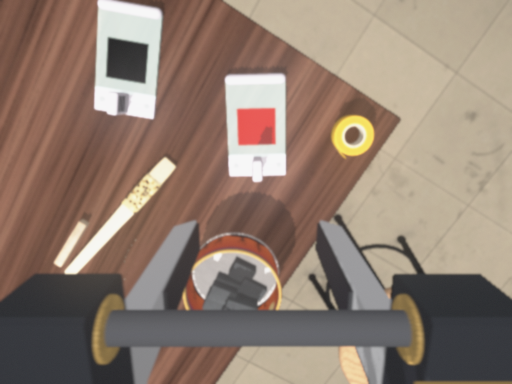

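The wrist view shows the red plate (256,125) with its fin at (257,170), almost directly below the TCP. I'll zoom in to refine the heading.

```bash
python3 - <<'E'
from h import *
im=cv2.imread('pics/w2.png')
cv2.imwrite('pics/w2z.png',cv2.resize(im[60:190,210:310],None,fx=6,fy=6,interpolation=cv2.INTER_CUBIC)[:, :][:600 if 0 else 780])
b=im.astype(int);m=((b[...,2]>150)&(b[...,1]<90)&(b[...,0]<90)).astype('uint8');m[200:]=0;m[:,:220]=0;m[:,300:]=0
M=np.argwhere(m)[:,::-1].astype(np.float32);print(cv2.minAreaRect(M))
# white/plate mask
W=((b.min(2)>150)).astype('uint8');W[185:]=0;W[:65]=0;W[:,:215]=0;W[:,300:]=0;W|=m
W=cv2.morphologyEx(W,cv2.MORPH_CLOSE,np.ones((5,5)))
r=cv2.minAreaRect(np.argwhere(W)[:,::-1].astype(np.float32));print(r,cv2.boxPoints(r))
for row in range(85,170,10):
    cols=np.where(W[row])[0];print(row,cols.min(),cols.max(),[ray('wrist',u,row+.5,.005)[:2].round(4) for u in(cols.min(),cols.max()+1)])
E
```

```text
((255.5, 126.5), (31.0, 33.0), 90.0)
((255.42723083496094, 127.58497619628906), (108.878173828125, 60.20718765258789), 89.39690399169922) [[224.75229  73.46577]
 [284.95612  72.83204]
 [286.10217 181.7042 ]
 [225.89835 182.33792]]
85 225 285 [array([ 0.5101, -0.2742]), array([ 0.5436, -0.3299])]
95 225 285 [array([ 0.5012, -0.2793]), array([ 0.5349, -0.3354])]
105 226 285 [array([ 0.4927, -0.2853]), array([ 0.526, -0.341])]
115 227 285 [array([ 0.484 , -0.2915]), array([ 0.5171, -0.3466])]
125 227 285 [array([ 0.4747, -0.2968]), array([ 0.508 , -0.3523])]
135 227 285 [array([ 0.4652, -0.3022]), array([ 0.4988, -0.3581])]
145 228 285 [array([ 0.4562, -0.3086]), array([ 0.4894, -0.364 ])]
155 228 285 [array([ 0.4464, -0.3142]), array([ 0.4799, -0.37  ])]
165 228 285 [array([ 0.4365, -0.3198]), array([ 0.4702, -0.3761])]
```

View pics/w2z.png

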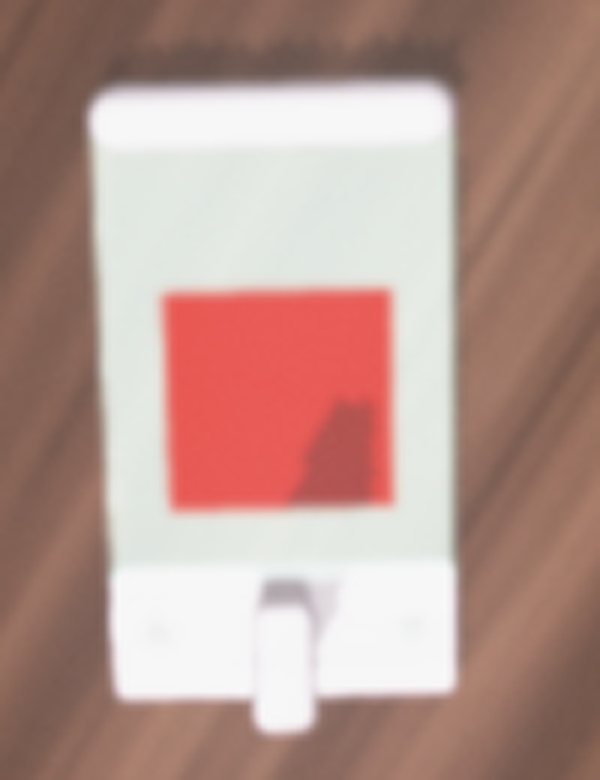

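```bash
python3 - <<'E'
from h import *
for u,v in((156,311),(125,297),(187,297)): print(ray('side',u,v,0).round(3))
for z in(.05,.07,.09): print(z,ray('side',155,284,z).round(3),ray('side',155,258,z).round(3), ray('wrist',237,232,z).round(3), ray('wrist',185,290,z).round(3))
E
```

```text
[ 0.327 -0.44  -0.   ]
[ 0.263 -0.406  0.   ]
[ 0.374 -0.405  0.   ]
0.05 [ 0.329 -0.43   0.05 ] [ 0.31  -0.356  0.05 ] [ 0.389 -0.362  0.05 ] [ 0.3   -0.347  0.05 ]
0.07 [ 0.337 -0.455  0.07 ] [ 0.32  -0.384  0.07 ] [ 0.397 -0.359  0.07 ] [ 0.313 -0.345  0.07 ]
0.09 [ 0.346 -0.479  0.09 ] [ 0.329 -0.412  0.09 ] [ 0.404 -0.356  0.09 ] [ 0.326 -0.343  0.09 ]
```

```bash
python3 -m pendant '[{"hand":36,"tx":1,"ty":0.06,"tz":0,"ax":-0.13,"ay":0,"az":0},{"hand":36,"tx":1,"ty":0,"tz":0,"ax":0,"ay":0,"az":0},{"hand":36,"tx":1,"ty":0,"tz":0,"ax":0,"ay":0,"az":0},{"hand":36,"tx":1,"ty":0,"tz":0,"ax":0,"ay":0,"az":0},{"hand":36,"tx":1,"ty":0,"tz":0,"ax":0,"ay":0,"az":0},{"hand":36,"tx":1,"ty":0,"tz":0,"ax":0,"ay":0,"az":0},{"hand":36,"tx":0.5,"ty":0,"tz":0,"ax":0,"ay":0,"az":0},{"hand":36,"tx":0,"ty":0,"tz":0,"ax":0,"ay":0,"az":0},{"hand":36,"tx":0,"ty":0,"tz":0,"ax":0,"ay":0,"az":0}]' 10
python3 - <<'E'
from h import *
cv2.imwrite('pics/w3.png',ctrl.read_camera('wrist')[:,:,::-1])
im=ctrl.read_camera('side');cv2.imwrite('pics/s3.png',cv2.resize(im[190:320,170:310],None,fx=4.5,fy=4.5,interpolation=cv2.INTER_CUBIC)[:,:,::-1])
E
```

```text
time: 3.9
tool_pos: [0.4532, -0.3485, 0.0439]
orientation: [[0.001, 0.85, 0.527], [-0.001, 0.527, -0.85], [-1.0, 0.0, 0.001]]
contact_force: [-0.3, -0.2, 0.8]
finger_gap: 0.0339
```

View pics/w3.png

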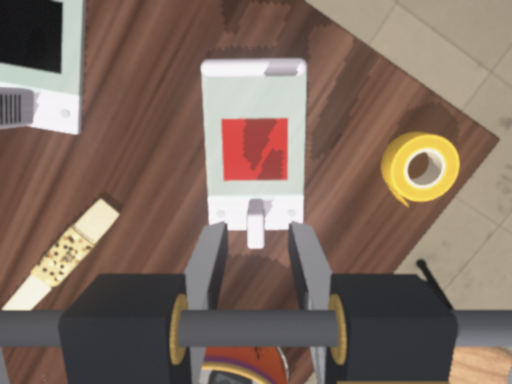

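View pics/s3.png

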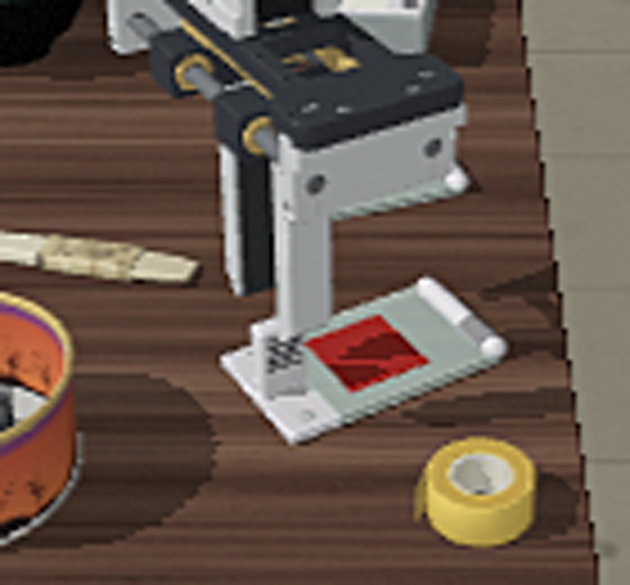

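Both plates are clear and the fin sits centred between the fingers (about (256,220)). I'll descend and grip.

```bash
python3 -m pendant '[{"hand":36,"tx":0.7,"ty":0,"tz":0,"ax":0,"ay":0,"az":0},{"hand":36,"tx":0.62,"ty":0,"tz":0,"ax":0,"ay":0,"az":0},{"hand":36,"tx":0,"ty":0,"tz":0,"ax":0,"ay":0,"az":0},{"hand":0,"tx":0,"ty":0,"tz":0,"ax":0,"ay":0,"az":0},{"hand":0,"tx":0,"ty":0,"tz":0,"ax":0,"ay":0,"az":0},{"hand":0,"tx":0,"ty":0,"tz":0,"ax":0,"ay":0,"az":0},{"hand":0,"tx":0,"ty":0,"tz":0,"ax":0,"ay":0,"az":0},{"hand":0,"tx":0,"ty":0,"tz":0,"ax":0,"ay":0,"az":0}]' 40
```

```text
time: 4.8
tool_pos: [0.4531, -0.3483, 0.0105]
orientation: [[0.001, 0.849, 0.528], [-0.0, 0.528, -0.849], [-1.0, 0.0, 0.001]]
contact_force: [-0.2, 1.7, 6.0]
finger_gap: 0.0097
```

```bash
python3 -m pendant '[{"hand":0,"tx":-0.3,"ty":0,"tz":0,"ax":0,"ay":0,"az":0},{"hand":0,"tx":-0.8,"ty":0,"tz":0,"ax":0,"ay":0,"az":0},{"hand":0,"tx":-1,"ty":0,"tz":0,"ax":0,"ay":0,"az":0},{"hand":0,"tx":-1,"ty":0,"tz":0,"ax":0,"ay":0,"az":0},{"hand":0,"tx":-1,"ty":0.3,"tz":-0.9,"ax":0,"ay":0,"az":0},{"hand":0,"tx":-1,"ty":0.3,"tz":-0.9,"ax":0,"ay":0,"az":0},{"hand":0,"tx":-1,"ty":0.3,"tz":-0.9,"ax":0,"ay":0,"az":0},{"hand":0,"tx":-1,"ty":0.3,"tz":-0.9,"ax":0,"ay":0,"az":0},{"hand":0,"tx":-0.5,"ty":0.3,"tz":-0.9,"ax":0,"ay":0,"az":0},{"hand":0,"tx":0,"ty":0.3,"tz":-0.9,"ax":0,"ay":0,"az":0},{"hand":0,"tx":0,"ty":0.3,"tz":-0.9,"ax":0,"ay":0,"az":0},{"hand":0,"tx":0,"ty":0.3,"tz":-0.9,"ax":0,"ay":0,"az":0},{"hand":0,"tx":0,"ty":0.3,"tz":-0.9,"ax":0,"ay":0,"az":0},{"hand":0,"tx":0,"ty":0.3,"tz":-0.9,"ax":0,"ay":0,"az":0},{"hand":0,"tx":0,"ty":0.3,"tz":-0.9,"ax":0,"ay":0,"az":0},{"hand":0,"tx":0,"ty":0.3,"tz":-0.9,"ax":0,"ay":0,"az":0},{"hand":0,"tx":0,"ty":0.3,"tz":-0.9,"ax":0,"ay":0,"az":0},{"hand":0,"tx":0,"ty":0.3,"tz":-0.9,"ax":0,"ay":0,"az":0},{"hand":0,"tx":0,"ty":0.3,"tz":-0.9,"ax":0,"ay":0,"az":0}]'
python3 -m pendant '[{"hand":0,"tx":0,"ty":0,"tz":0,"ax":-1,"ay":0,"az":0},{"hand":0,"tx":0,"ty":0,"tz":0,"ax":-1,"ay":0,"az":0},{"hand":0,"tx":0,"ty":0,"tz":0,"ax":-1,"ay":0,"az":0},{"hand":0,"tx":0,"ty":0,"tz":0,"ax":-1,"ay":0,"az":0},{"hand":0,"tx":0,"ty":0,"tz":0,"ax":-1,"ay":0,"az":0},{"hand":0,"tx":0,"ty":0,"tz":0,"ax":-1,"ay":0,"az":0},{"hand":0,"tx":0,"ty":0,"tz":0,"ax":-1,"ay":0,"az":0},{"hand":0,"tx":0,"ty":0,"tz":0,"ax":-1,"ay":0,"az":0},{"hand":0,"tx":0,"ty":0,"tz":0,"ax":-0.9,"ay":0,"az":0},{"hand":0,"tx":0,"ty":0,"tz":0,"ax":0,"ay":0,"az":0}]'
python3 - <<'E'
from h import *
s=ctrl.get_state();R=s['orientation'];im=ctrl.read_camera('wrist')
cv2.imwrite('pics/w4.png',im[:,:,::-1])
for l in('red_plate','red_fin','light_stage','lay_mark','head_slots'):
    print(l,[(round(d['conf'],2),w('wrist',d['xyz']).round(4)) for d in ctrl.pinpoint('wrist',l)[:2]])
E
```

```text
time: 6.7
tool_pos: [0.3698, -0.0012, 0.2003]
orientation: [[0.0, 0.849, 0.528], [-0.0, 0.528, -0.849], [-1.0, 0.0, 0.0]]
contact_force: [0.1, -0.0, -1.0]
finger_gap: 0.0096
time: 7.7
tool_pos: [0.3702, -0.0021, 0.2002]
orientation: [[0.0, 0.081, 0.997], [-0.0, 0.997, -0.081], [-1.0, -0.0, 0.0]]
contact_force: [-0.0, -0.1, -0.9]
finger_gap: 0.0095
red_plate [(0.72, array([0.3786, 0.0412, 0.1925]))]
red_fin [(0.6, array([ 0.3692, -0.0095,  0.2105]))]
light_stage [(0.75, array([0.4781, 0.0659, 0.0014]))]
lay_mark []
head_slots [(0.73, array([0.483 , 0.1279, 0.0357]))]
```

View pics/w4.png

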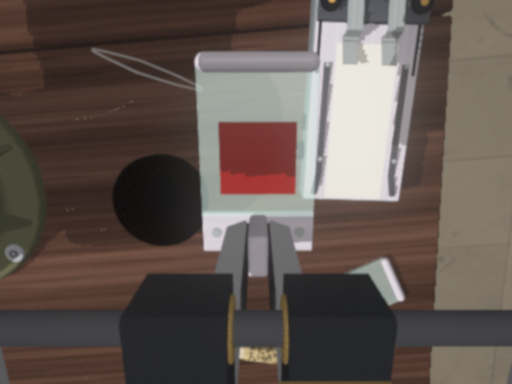

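The wrist view shows the plate held level. The stage is at right with its tail edge at about (304–399, 199) and its clips near (354,50) and (395,50). I'll zoom in on the stage.

```bash
python3 - <<'E'
import cv2
im=cv2.imread('pics/w4.png')
cv2.imwrite('pics/w4z.png',cv2.resize(im[0:210,290:450],None,fx=3.75,fy=3.75,interpolation=cv2.INTER_CUBIC)[:600] if 0 else cv2.resize(im[0:120,300:440],None,fx=5,fy=5,interpolation=cv2.INTER_CUBIC))
cv2.imwrite('pics/w4y.png',cv2.resize(im[95:215,295:435],None,fx=5,fy=5,interpolation=cv2.INTER_CUBIC))
E
```

```text
(no output)
```

View pics/w4z.png

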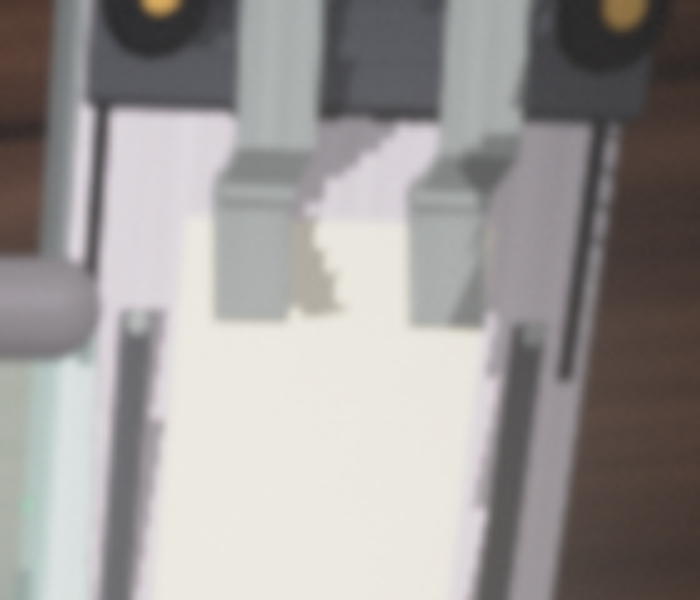

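View pics/w4y.png

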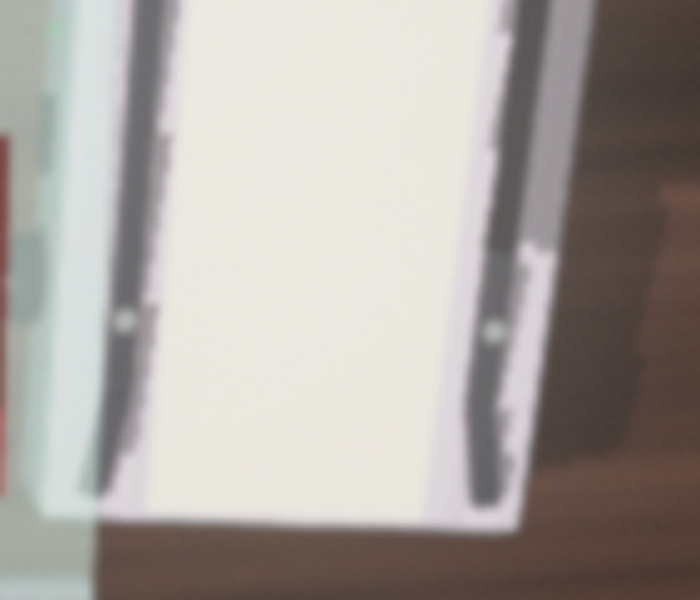

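```bash
python3 - <<'E'
from h import *
P=lambda u,v,z:ray('wrist',u,v,z)[:2]
c1,c2,c3=P(398.6,201,.036),P(405,145,.036),P(424,24,.036);print('right edge',c1,c2,c3,np.degrees(np.arctan2(*(c3-c1)[::-1])))
l1,r1,l2,r2=P(319.8,159,.04),P(393.8,161.4,.04),P(327.4,64,.04),P(406.6,66.6,.04)
print('pins',l1,r1,l2,r2,np.linalg.norm(l1-r1),np.linalg.norm(l2-r2))
a,b=(l1+r1)/2,(l2+r2)/2;d=(b-a);print('len',np.linalg.norm(d),'heading',np.degrees(np.arctan2(d[1],d[0])),'L',np.degrees(np.arctan2(*(l2-l1)[::-1])),'R',np.degrees(np.arctan2(*(r2-r1)[::-1])))
n=r1-l1;print('perp heading',np.degrees(np.arctan2(n[1],n[0]))+90, np.degrees(np.arctan2(*(r2-l2)[::-1]))+90)
d/=np.linalg.norm(d);print('mid',a,b)
t0=P(308,199,.036);print('tail left',t0,'tail edge heading',np.degrees(np.arctan2(*(c1-t0)[::-1]))+90)
nrm=np.array([d[1],-d[0]]) # right
# origin from tail: corner right is (-105,-52)
print('origin from corner',c1-nrm*.052+d*.105)
h=[P(320,20.8,.036),P(386,23,.036)];o=c1-nrm*.052+d*.105
print('head face x_s',[(q-o)@d for q in h],'pins x_s',(a-o)@d,(b-o)@d,'pins y_s',-(a-o)@nrm,-(b-o)@nrm)
E
```

```text
right edge [ 0.51692615 -0.04451193] [0.52198207 0.01427932] [0.53630557 0.1251359 ] 83.48316610408885
pins [0.43520279 0.00804607] [ 0.50949805 -0.00072688] [0.44562753 0.09756446] [0.51971617 0.08899359] 0.07481142515642983 0.07458275721838681
len 0.09021182692158458 heading 83.43021527787356 L 83.35762274134973 R 83.50266542891809
perp heading 83.2655669044731 83.40112781737437
mid [0.47235042 0.0036596 ] [0.48267185 0.09327902]
tail left [ 0.42195971 -0.03421106] tail edge heading 83.80941258448863
origin from corner [0.47728101 0.06574805]
head face x_s [np.float64(0.06551147474939636), np.float64(0.06552117630666189)] pins x_s -0.06224485685813315 0.027966970063451425 pins y_s -0.0022055296546282157 -0.002205529654628216
```

```bash
python3 -m pendant '[{"hand":0,"tx":0,"ty":-0.15,"tz":1,"ax":0,"ay":0,"az":0},{"hand":0,"tx":0,"ty":-0.15,"tz":1,"ax":0,"ay":0,"az":0},{"hand":0,"tx":0,"ty":-0.15,"tz":1,"ax":0,"ay":0,"az":0},{"hand":0,"tx":0.5,"ty":-0.22,"tz":1.0,"ax":0,"ay":0,"az":0},{"hand":0,"tx":1,"ty":0,"tz":0.02,"ax":0.32,"ay":0,"az":0},{"hand":0,"tx":1,"ty":0,"tz":0,"ax":0,"ay":0,"az":0},{"hand":0,"tx":1,"ty":0,"tz":0,"ax":0,"ay":0,"az":0},{"hand":0,"tx":1,"ty":0,"tz":0,"ax":0,"ay":0,"az":0},{"hand":0,"tx":0.6,"ty":0,"tz":0,"ax":0,"ay":0,"az":0},{"hand":0,"tx":0.2,"ty":0,"tz":0,"ax":0,"ay":0,"az":0},{"hand":0,"tx":0,"ty":0,"tz":0,"ax":0,"ay":0,"az":0},{"hand":0,"tx":0,"ty":0,"tz":0,"ax":0,"ay":0,"az":0}]'
python3 - <<'E'
from h import *
s=ctrl.get_state();im=ctrl.read_camera('wrist')
print(s['contact_force'],s['wrist_torque'])
cv2.imwrite('pics/w5.png',cv2.resize(im[:250,130:390],None,fx=2.4,fy=2.4,interpolation=cv2.INTER_CUBIC)[:,:,::-1])
cv2.imwrite('pics/w5f.png',im[:,:,::-1])
im=ctrl.read_camera('side');cv2.imwrite('pics/s5.png',cv2.resize(im[110:230,190:310],None,fx=5,fy=5,interpolation=cv2.INTER_CUBIC)[:,:,::-1])
E
```

```text
time: 9.2
tool_pos: [0.4695, -0.0272, 0.0682]
orientation: [[0.001, 0.116, 0.993], [-0.0, 0.993, -0.116], [-1.0, -0.0, 0.001]]
contact_force: [0.0, -0.2, -1.3]
finger_gap: 0.0095
[ 0.04081383 -0.19581177 -1.27813031] [-0.08879416 -0.02390849  0.00430932]
```

View pics/w5.png

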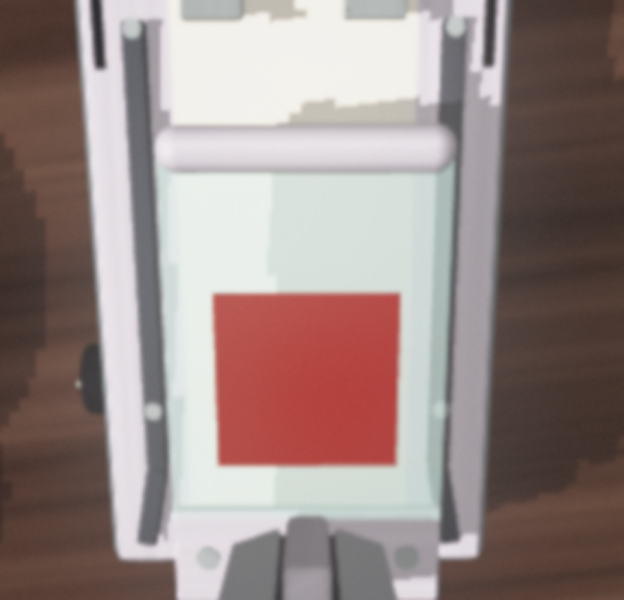

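View pics/s5.png

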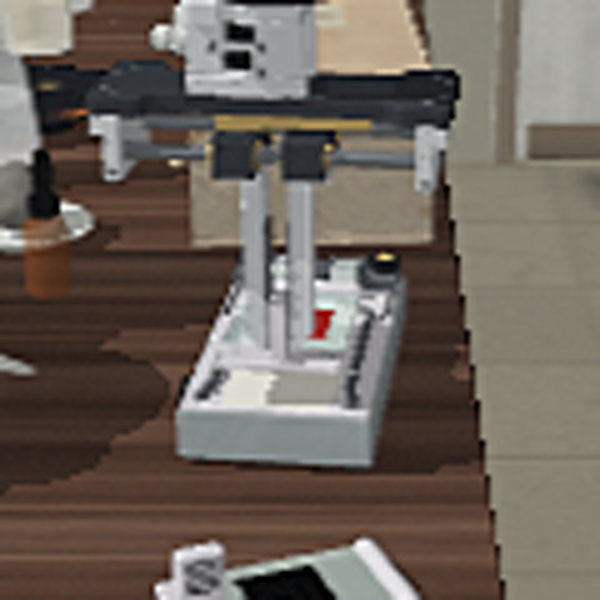

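```bash
python3 - <<'E'
from h import *
s=ctrl.get_state();T=s['orientation'];p=s['tool_pos']
q=lambda u,v,z:(T.T@(ray('wrist',130+u/2.4,v/2.4,z)-p))[1:]*1e3
for n,a,z in(('pinFL',(133,28),.04),('pinFR',(456,27),.04),('pinNL',(153,411),.04),('pinNR',(441,411),.04),('tailL',(120,557),.036),('tailR',(478,557),.036),('edgeFL',(82,20),.036),('edgeFR',(506,20),.036),
 ('barL',(157,148),.0682-.0105+.005),('barR',(455,148),.0682-.0105+.005),('redTL',(213,294),.0627),('redTR',(400,294),.0627),('redBL',(218,465),.0627),('redBR',(397,465),.0627)):
    print(n,q(*a,z).round(2))
E
```

```text
pinFL [121.31 -38.73]
pinFR [121.55  35.55]
pinNL [ 31.37 -38.56]
pinNR [31.3  35.95]
tailL [-10.74 -50.48]
tailR [-10.9   48.66]
edgeFL [123.88 -51.32]
edgeFR [123.92  47.87]
barL [ 93.22 -30.61]
barR [93.22 32.63]
redTL [ 62.75 -19.65]
redTR [62.72 21.85]
redBL [ 23.3  -19.67]
redBR [23.25 22.32]
```

Relative to the guide pins, the plate sits 2.5 mm to the right, so I'll correct that and lower it gently.

```bash
python3 -m pendant '[{"hand":0,"tx":0.2,"ty":0,"tz":-0.1,"ax":0,"ay":0,"az":0},{"hand":0,"tx":0.3,"ty":0,"tz":0,"ax":0,"ay":0,"az":0},{"hand":0,"tx":0.2,"ty":0,"tz":0,"ax":0,"ay":0,"az":0},{"hand":0,"tx":0.08,"ty":0,"tz":0,"ax":0,"ay":0,"az":0},{"hand":0,"tx":0,"ty":0,"tz":0,"ax":0,"ay":0,"az":0}]'
python3 -m pendant '[{"hand":0,"tx":0.04,"ty":0,"tz":0,"ax":0,"ay":0,"az":0},{"hand":0,"tx":0,"ty":0,"tz":0,"ax":0,"ay":0,"az":0}]'
```

```text
time: 9.8
tool_pos: [0.4664, -0.0268, 0.0475]
orientation: [[-0.001, 0.116, 0.993], [0.0, 0.993, -0.116], [-1.0, 0.0, -0.001]]
contact_force: [-0.4, -0.3, -0.5]
finger_gap: 0.01
time: 10.0
tool_pos: [0.4666, -0.0268, 0.047]
orientation: [[0.0, 0.116, 0.993], [-0.0, 0.993, -0.116], [-1.0, 0.0, 0.0]]
contact_force: [0.6, -0.3, -0.4]
finger_gap: 0.01
```

```bash
python3 -m pendant '[{"hand":0,"tx":0.03,"ty":0,"tz":0,"ax":0,"ay":0,"az":0},{"hand":0,"tx":0,"ty":0,"tz":0,"ax":0,"ay":0,"az":0}]'
python3 - <<'E'
from h import *
s=ctrl.get_state();print(s['wrist_torque'])
im=ctrl.read_camera('wrist')
cv2.imwrite('pics/w6.png',cv2.resize(im[:250,130:390],None,fx=2.4,fy=2.4,interpolation=cv2.INTER_CUBIC)[:,:,::-1])
E
```

```text
time: 10.2
tool_pos: [0.4667, -0.0268, 0.0465]
orientation: [[0.0, 0.116, 0.993], [-0.0, 0.993, -0.116], [-1.0, 0.0, 0.0]]
contact_force: [-1.6, -1.0, 3.3]
finger_gap: 0.0098
[ 0.01305417  0.12342829 -0.02055106]
```

View pics/w6.png

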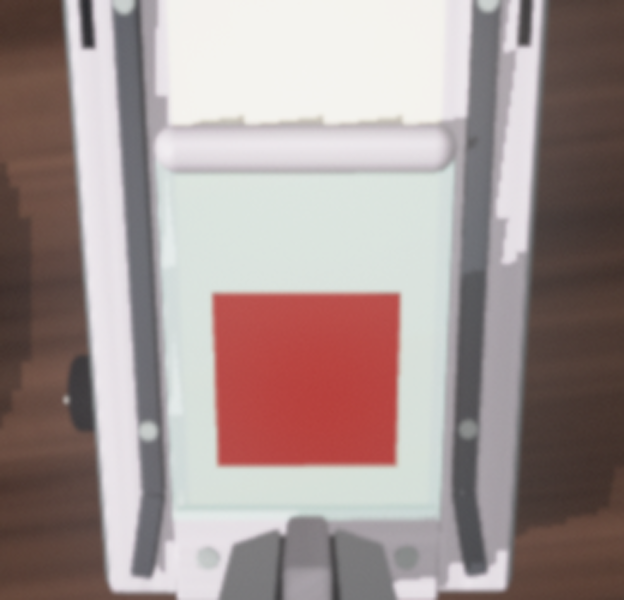

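The plate is on the bed between the strips, about 0.5 mm left of centre, with its bar at row 148 and well clear of the clips. I'll start the free slide.

```bash
python3 -m pendant '[{"hand":0,"tx":-0.01,"ty":0.1,"tz":0.02,"ax":0,"ay":0,"az":0},{"hand":0,"tx":0,"ty":0.1,"tz":0,"ax":0,"ay":0,"az":0},{"hand":0,"tx":0,"ty":0.1,"tz":0,"ax":0,"ay":0,"az":0},{"hand":0,"tx":0,"ty":0.1,"tz":0,"ax":0,"ay":0,"az":0},{"hand":0,"tx":0,"ty":0.1,"tz":0,"ax":0,"ay":0,"az":0},{"hand":0,"tx":0,"ty":0.1,"tz":0,"ax":0,"ay":0,"az":0},{"hand":0,"tx":0,"ty":0.1,"tz":0,"ax":0,"ay":0,"az":0},{"hand":0,"tx":0,"ty":0.1,"tz":0,"ax":0,"ay":0,"az":0}]'
python3 -m pendant '[{"hand":0,"tx":0,"ty":0.1,"tz":0,"ax":0,"ay":0,"az":0},{"hand":0,"tx":0,"ty":0.1,"tz":0,"ax":0,"ay":0,"az":0},{"hand":0,"tx":0,"ty":0.1,"tz":0,"ax":0,"ay":0,"az":0},{"hand":0,"tx":0,"ty":0.1,"tz":0,"ax":0,"ay":0,"az":0}]'
python3 - <<'E'
from h import *
s=ctrl.get_state();print(s['wrist_torque'])
im=ctrl.read_camera('wrist')
cv2.imwrite('pics/w7.png',cv2.resize(im[:250,130:390],None,fx=2.4,fy=2.4,interpolation=cv2.INTER_CUBIC)[:,:,::-1])
E
```

```text
time: 11.05
tool_pos: [0.4694, -0.0068, 0.0465]
orientation: [[0.0, 0.116, 0.993], [-0.0, 0.993, -0.116], [-1.0, -0.0, 0.0]]
contact_force: [-0.4, -1.5, 2.3]
finger_gap: 0.0099
time: 11.45
tool_pos: [0.4706, 0.0031, 0.0465]
orientation: [[0.0, 0.116, 0.993], [-0.0, 0.993, -0.116], [-1.0, -0.0, 0.0]]
contact_force: [0.2, -2.9, 2.2]
finger_gap: 0.0102
[-4.11911040e-01  3.15369715e-04  3.75591605e-02]
```

View pics/w7.png

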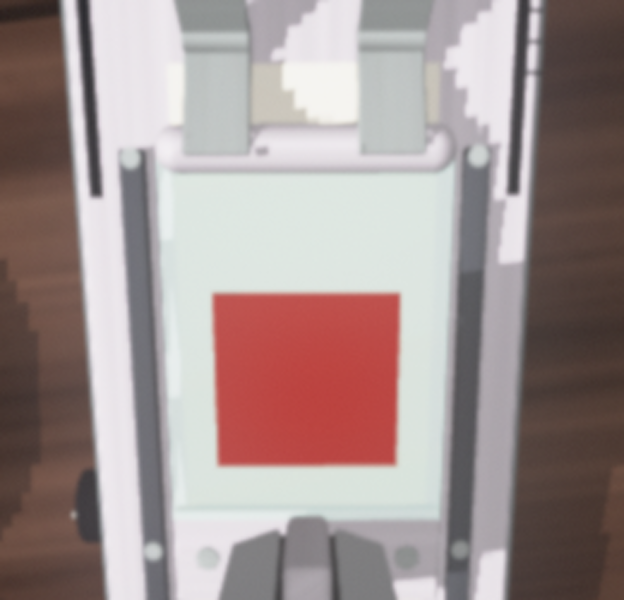

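The clip tongues now start over the bar at (215,150) and (392,150), with about 30 mm to go. From here I'll take shorter steps and watch the force.

```bash
for i in 1; do python3 -m pendant '[{"hand":0,"tx":0,"ty":0.06,"tz":0,"ax":0,"ay":0,"az":0},{"hand":0,"tx":0,"ty":0.06,"tz":0,"ax":0,"ay":0,"az":0},{"hand":0,"tx":0,"ty":0.06,"tz":0,"ax":0,"ay":0,"az":0}]'; done
python3 -m pendant '[{"hand":0,"tx":0,"ty":0.06,"tz":0,"ax":0,"ay":0,"az":0},{"hand":0,"tx":0,"ty":0.06,"tz":0,"ax":0,"ay":0,"az":0},{"hand":0,"tx":0,"ty":0.06,"tz":0,"ax":0,"ay":0,"az":0}]'
python3 -m pendant '[{"hand":0,"tx":0,"ty":0.06,"tz":0,"ax":0,"ay":0,"az":0},{"hand":0,"tx":0,"ty":0.06,"tz":0,"ax":0,"ay":0,"az":0}]'
```

```text
time: 11.8
tool_pos: [0.4711, 0.0073, 0.0465]
orientation: [[0.0, 0.116, 0.993], [-0.0, 0.993, -0.116], [-1.0, -0.0, 0.0]]
contact_force: [-0.7, -5.0, 2.5]
finger_gap: 0.0096
time: 12.1
tool_pos: [0.4716, 0.0117, 0.0465]
orientation: [[-0.0, 0.116, 0.993], [-0.0, 0.993, -0.116], [-1.0, -0.0, 0.0]]
contact_force: [-0.4, -7.1, 2.3]
finger_gap: 0.0099
time: 12.3
tool_pos: [0.472, 0.0145, 0.0465]
orientation: [[0.0, 0.116, 0.993], [-0.001, 0.993, -0.116], [-1.0, -0.001, 0.0]]
contact_force: [-1.2, -8.3, 2.9]
finger_gap: 0.0099
```

```bash
python3 -m pendant '[{"hand":0,"tx":0,"ty":0.06,"tz":0,"ax":0,"ay":0,"az":0},{"hand":0,"tx":0,"ty":0.06,"tz":0,"ax":0,"ay":0,"az":0}]'
python3 -m pendant '[{"hand":0,"tx":0,"ty":0.06,"tz":0,"ax":0,"ay":0,"az":0},{"hand":0,"tx":0,"ty":0.04,"tz":0,"ax":0,"ay":0,"az":0}]'
python3 -m pendant '[{"hand":0,"tx":0,"ty":0.04,"tz":0,"ax":0,"ay":0,"az":0},{"hand":0,"tx":0,"ty":0.04,"tz":0,"ax":0,"ay":0,"az":0}]'
python3 - <<'E'
from h import *
s=ctrl.get_state();print(s['wrist_torque'])
im=ctrl.read_camera('wrist')
cv2.imwrite('pics/w8.png',cv2.resize(im[:250,130:390],None,fx=2.4,fy=2.4,interpolation=cv2.INTER_CUBIC)[:,:,::-1])
E
```

```text
time: 12.5
tool_pos: [0.4723, 0.0173, 0.0465]
orientation: [[-0.0, 0.116, 0.993], [-0.001, 0.993, -0.116], [-1.0, -0.001, 0.0]]
contact_force: [-1.2, -10.5, 3.5]
finger_gap: 0.0097
time: 12.7
tool_pos: [0.4726, 0.0194, 0.0466]
orientation: [[-0.0, 0.116, 0.993], [-0.002, 0.993, -0.116], [-1.0, -0.002, 0.0]]
contact_force: [-1.0, -14.3, 4.7]
finger_gap: 0.01
time: 12.9
tool_pos: [0.4728, 0.0214, 0.0465]
orientation: [[-0.0, 0.116, 0.993], [-0.001, 0.993, -0.116], [-1.0, -0.001, 0.0]]
contact_force: [-1.3, -9.9, 3.9]
finger_gap: 0.01
[-1.91788101  0.13687582  0.02796126]
```

View pics/w8.png

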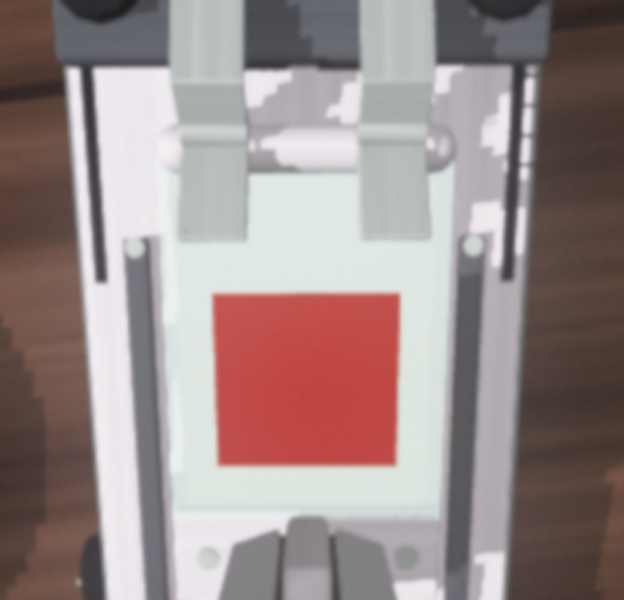

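The toe creases (row 130) are riding up onto the bar (row 148), and the stop is about 12 mm ahead. The force peaked at 14 N and is falling, so I'll continue carefully.

```bash
python3 -m pendant '[{"hand":0,"tx":0,"ty":0.04,"tz":0,"ax":0,"ay":0,"az":0},{"hand":0,"tx":0,"ty":0.04,"tz":0,"ax":0,"ay":0,"az":0}]'
python3 -m pendant '[{"hand":0,"tx":0,"ty":0.04,"tz":0,"ax":0,"ay":0,"az":0},{"hand":0,"tx":0,"ty":0.04,"tz":0,"ax":0,"ay":0,"az":0}]'
python3 -m pendant '[{"hand":0,"tx":0,"ty":0.03,"tz":0,"ax":0,"ay":0,"az":0},{"hand":0,"tx":0,"ty":0.03,"tz":0,"ax":0,"ay":0,"az":0}]'
python3 - <<'E'
from h import *
s=ctrl.get_state();print(s['wrist_torque'])
im=ctrl.read_camera('wrist')
cv2.imwrite('pics/w9.png',cv2.resize(im[:250,130:390],None,fx=2.4,fy=2.4,interpolation=cv2.INTER_CUBIC)[:,:,::-1])
E
```

```text
time: 13.15
tool_pos: [0.4731, 0.0238, 0.0465]
orientation: [[-0.0, 0.116, 0.993], [-0.001, 0.993, -0.116], [-1.0, -0.001, 0.0]]
contact_force: [-1.2, -8.6, 3.4]
finger_gap: 0.0099
time: 13.35
tool_pos: [0.4733, 0.0259, 0.0465]
orientation: [[-0.0, 0.116, 0.993], [-0.001, 0.993, -0.116], [-1.0, -0.001, 0.0]]
contact_force: [0.0, -6.6, 3.2]
finger_gap: 0.0099
time: 13.55
tool_pos: [0.4735, 0.0275, 0.0465]
orientation: [[-0.0, 0.116, 0.993], [-0.0, 0.993, -0.116], [-1.0, -0.0, 0.0]]
contact_force: [-0.2, -6.9, 3.1]
finger_gap: 0.0098
[-1.00723009 -0.00721561  0.00448929]
```

View pics/w9.png

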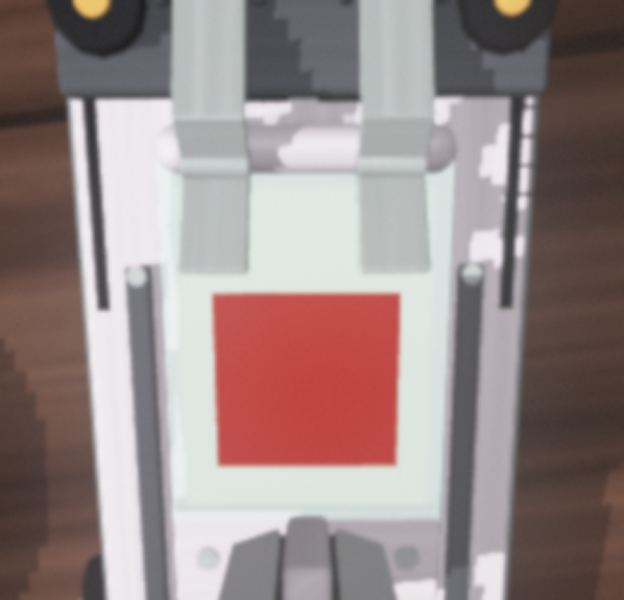

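The toes are now at row 165, past the bar crest, and the stop is about 6 mm ahead.

```bash
python3 -m pendant '[{"hand":0,"tx":0,"ty":0.03,"tz":0,"ax":0,"ay":0,"az":0},{"hand":0,"tx":0,"ty":0.03,"tz":0,"ax":0,"ay":0,"az":0}]'
python3 -m pendant '[{"hand":0,"tx":0,"ty":0.03,"tz":0,"ax":0,"ay":0,"az":0},{"hand":0,"tx":0,"ty":0.03,"tz":0,"ax":0,"ay":0,"az":0}]'
python3 -m pendant '[{"hand":0,"tx":0,"ty":0.02,"tz":0,"ax":0,"ay":0,"az":0},{"hand":0,"tx":0,"ty":0.02,"tz":0,"ax":0,"ay":0,"az":0}]'
```

```text
time: 13.8
tool_pos: [0.4737, 0.0292, 0.0465]
orientation: [[0.0, 0.116, 0.993], [-0.0, 0.993, -0.116], [-1.0, -0.0, 0.0]]
contact_force: [0.0, -5.1, 2.8]
finger_gap: 0.0096
time: 14.0
tool_pos: [0.4738, 0.0308, 0.0465]
orientation: [[0.0, 0.116, 0.993], [0.0, 0.993, -0.116], [-1.0, 0.0, 0.0]]
contact_force: [0.6, -3.3, 3.1]
finger_gap: 0.01
time: 14.2
tool_pos: [0.4739, 0.0317, 0.0465]
orientation: [[0.0, 0.116, 0.993], [-0.0, 0.993, -0.116], [-1.0, -0.0, 0.0]]
contact_force: [-0.6, -7.0, 3.8]
finger_gap: 0.0099
```

```bash
python3 -m pendant '[{"hand":0,"tx":0,"ty":0.01,"tz":0,"ax":0,"ay":0,"az":0},{"hand":0,"tx":0,"ty":0,"tz":0,"ax":0,"ay":0,"az":0}]'
python3 - <<'E'
from h import *
s=ctrl.get_state();print(s['wrist_torque'])
im=ctrl.read_camera('wrist')
cv2.imwrite('pics/w10.png',cv2.resize(im[:250,130:390],None,fx=2.4,fy=2.4,interpolation=cv2.INTER_CUBIC)[:,:,::-1])
E
```

```text
time: 14.4
tool_pos: [0.474, 0.0318, 0.0465]
orientation: [[0.0, 0.116, 0.993], [-0.0, 0.993, -0.116], [-1.0, -0.0, 0.0]]
contact_force: [-1.5, -5.6, 4.5]
finger_gap: 0.0097
[-0.98244168  0.11160154 -0.0453107 ]
```

View pics/w10.png

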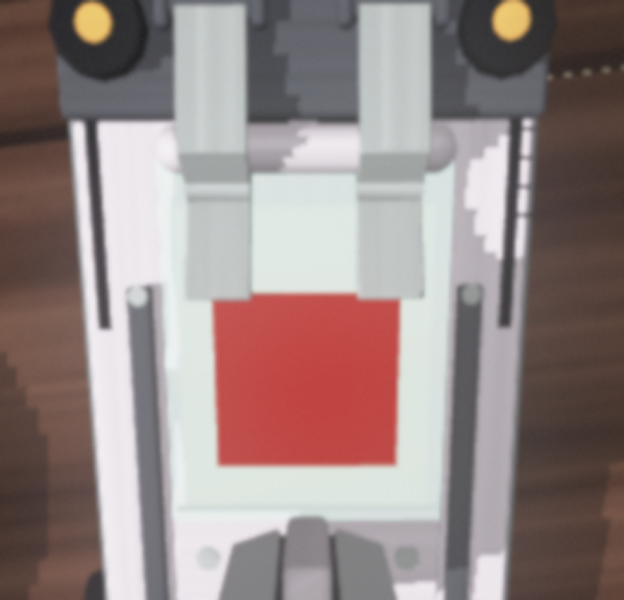

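Both clips have dropped behind the bar, with their toes at row 190 on the glass. The bar is at or within about 1 mm of the stop, so I'll feel for firm contact.

```bash
python3 -m pendant '[{"hand":0,"tx":0,"ty":0.01,"tz":0,"ax":0,"ay":0,"az":0},{"hand":0,"tx":0,"ty":0,"tz":0,"ax":0,"ay":0,"az":0}]'
python3 -m pendant '[{"hand":0,"tx":0,"ty":0.01,"tz":0,"ax":0,"ay":0,"az":0},{"hand":0,"tx":0,"ty":0,"tz":0,"ax":0,"ay":0,"az":0}]'
```

```text
time: 14.65
tool_pos: [0.474, 0.032, 0.0465]
orientation: [[0.0, 0.116, 0.993], [-0.0, 0.993, -0.116], [-1.0, -0.0, 0.0]]
contact_force: [-1.6, -7.2, 3.4]
finger_gap: 0.0099
time: 14.85
tool_pos: [0.474, 0.0323, 0.0465]
orientation: [[-0.0, 0.116, 0.993], [-0.0, 0.993, -0.116], [-1.0, -0.0, 0.0]]
contact_force: [-1.1, -7.3, 4.7]
finger_gap: 0.0098
```

```bash
python3 -m pendant '[{"hand":0,"tx":0,"ty":0.01,"tz":0,"ax":0,"ay":0,"az":0},{"hand":0,"tx":0,"ty":0,"tz":0,"ax":0,"ay":0,"az":0}]'
python3 -m pendant '[{"hand":0,"tx":0,"ty":0.01,"tz":0,"ax":0,"ay":0,"az":0},{"hand":0,"tx":0,"ty":0,"tz":0,"ax":0,"ay":0,"az":0}]'
python3 - <<'E'
from h import *
im=ctrl.read_camera('wrist')
cv2.imwrite('pics/w11.png',cv2.resize(im[:250,130:390],None,fx=2.4,fy=2.4,interpolation=cv2.INTER_CUBIC)[:,:,::-1])
E
```

```text
time: 15.05
tool_pos: [0.4741, 0.0325, 0.0465]
orientation: [[-0.0, 0.116, 0.993], [-0.0, 0.993, -0.116], [-1.0, -0.0, 0.0]]
contact_force: [-0.3, -5.3, 3.7]
finger_gap: 0.0097
time: 15.25
tool_pos: [0.4741, 0.0327, 0.0465]
orientation: [[-0.0, 0.116, 0.993], [-0.001, 0.993, -0.116], [-1.0, -0.001, 0.0]]
contact_force: [-0.8, -6.6, 3.9]
finger_gap: 0.0096
```

View pics/w11.png

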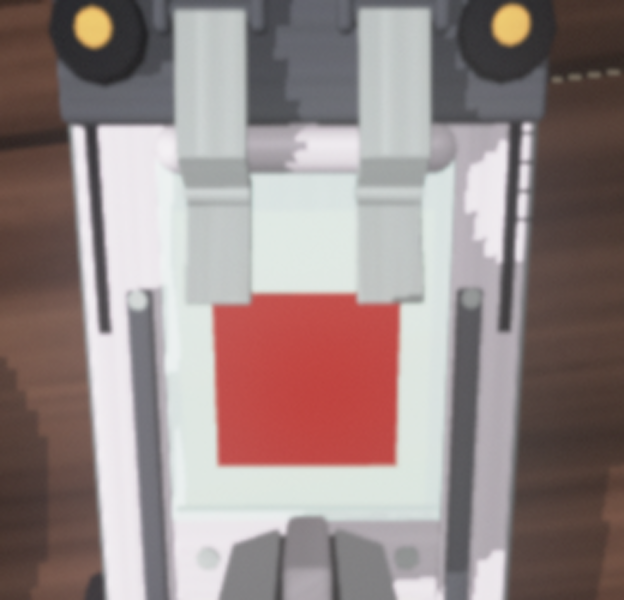

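The plate is still advancing: the pins moved from row 296 to 299 and the force is steady at about 6 N. The stop isn't reached yet.

```bash
python3 -m pendant '[{"hand":0,"tx":0,"ty":0.01,"tz":0,"ax":0,"ay":0,"az":0},{"hand":0,"tx":0,"ty":0,"tz":0,"ax":0,"ay":0,"az":0}]'
python3 -m pendant '[{"hand":0,"tx":0,"ty":0.01,"tz":0,"ax":0,"ay":0,"az":0},{"hand":0,"tx":0,"ty":0,"tz":0,"ax":0,"ay":0,"az":0}]'
python3 -m pendant '[{"hand":0,"tx":0,"ty":0.01,"tz":0,"ax":0,"ay":0,"az":0},{"hand":0,"tx":0,"ty":0,"tz":0,"ax":0,"ay":0,"az":0}]'
```

```text
time: 15.5
tool_pos: [0.4741, 0.0327, 0.0465]
orientation: [[-0.0, 0.116, 0.993], [-0.001, 0.993, -0.116], [-1.0, -0.001, 0.0]]
contact_force: [-1.2, -8.4, 4.1]
finger_gap: 0.0097
time: 15.7
tool_pos: [0.4741, 0.0328, 0.0465]
orientation: [[-0.0, 0.116, 0.993], [-0.001, 0.993, -0.116], [-1.0, -0.001, 0.0]]
contact_force: [-1.1, -11.2, 4.8]
finger_gap: 0.01
time: 15.9
tool_pos: [0.4741, 0.0328, 0.0465]
orientation: [[-0.0, 0.116, 0.993], [-0.002, 0.993, -0.116], [-1.0, -0.002, 0.0]]
contact_force: [-1.5, -13.7, 4.4]
finger_gap: 0.0096
```

That is a firm stop: the force rises to 13.7 N with no further motion. I'll relax the push, open and lift away.

```bash
python3 -m pendant '[{"hand":0,"tx":0,"ty":-0.02,"tz":0,"ax":0,"ay":0,"az":0},{"hand":0,"tx":-0.01,"ty":0,"tz":0,"ax":0,"ay":0,"az":0},{"hand":0,"tx":0,"ty":0,"tz":0,"ax":0,"ay":0,"az":0}]'
python3 -m pendant '[{"hand":32,"tx":0,"ty":0,"tz":0,"ax":0,"ay":0,"az":0},{"hand":32,"tx":0,"ty":0,"tz":0,"ax":0,"ay":0,"az":0},{"hand":32,"tx":0,"ty":0,"tz":0,"ax":0,"ay":0,"az":0},{"hand":32,"tx":0,"ty":0,"tz":0,"ax":0,"ay":0,"az":0},{"hand":32,"tx":-0.3,"ty":0,"tz":0,"ax":0,"ay":0,"az":0},{"hand":32,"tx":-0.7,"ty":0,"tz":0,"ax":0,"ay":0,"az":0},{"hand":32,"tx":-1,"ty":0,"tz":0,"ax":0,"ay":0,"az":0},{"hand":32,"tx":-1,"ty":0,"tz":0,"ax":0,"ay":0,"az":0},{"hand":32,"tx":-1,"ty":0,"tz":0,"ax":0,"ay":0,"az":0},{"hand":32,"tx":0,"ty":0,"tz":0,"ax":0,"ay":0,"az":0}]'
python3 - <<'E'
from h import *
im=ctrl.read_camera('wrist')
cv2.imwrite('pics/w12.png',cv2.resize(im[:,:],None,fx=1.5,fy=1.5,interpolation=cv2.INTER_CUBIC)[:,:,::-1])
im=ctrl.read_camera('scene');cv2.imwrite('pics/c12.png',cv2.resize(im[160:290,170:310],None,fx=4.5,fy=4.5,interpolation=cv2.INTER_CUBIC)[:,:,::-1])
im=ctrl.read_camera('side');cv2.imwrite('pics/s12.png',cv2.resize(im[150:315,170:310],None,fx=3.6,fy=3.6,interpolation=cv2.INTER_CUBIC)[:,:,::-1])
E
```

```text
time: 16.2
tool_pos: [0.4741, 0.0328, 0.0466]
orientation: [[-0.0, 0.116, 0.993], [-0.001, 0.993, -0.116], [-1.0, -0.001, -0.0]]
contact_force: [-0.3, -8.6, 1.9]
finger_gap: 0.0093
time: 17.2
tool_pos: [0.4755, 0.0333, 0.1502]
orientation: [[0.006, 0.116, 0.993], [0.0, 0.993, -0.116], [-1.0, 0.001, 0.005]]
contact_force: [0.6, -0.2, -1.1]
finger_gap: 0.0302
```

View pics/w12.png

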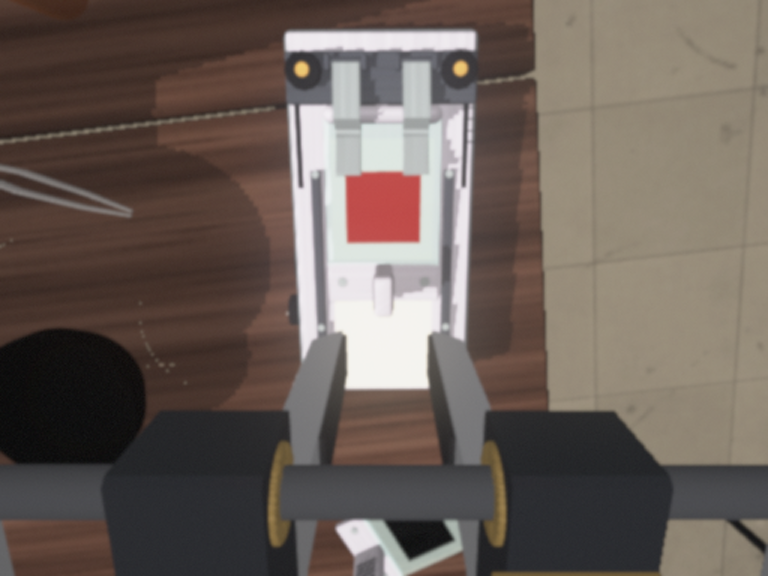

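View pics/c12.png

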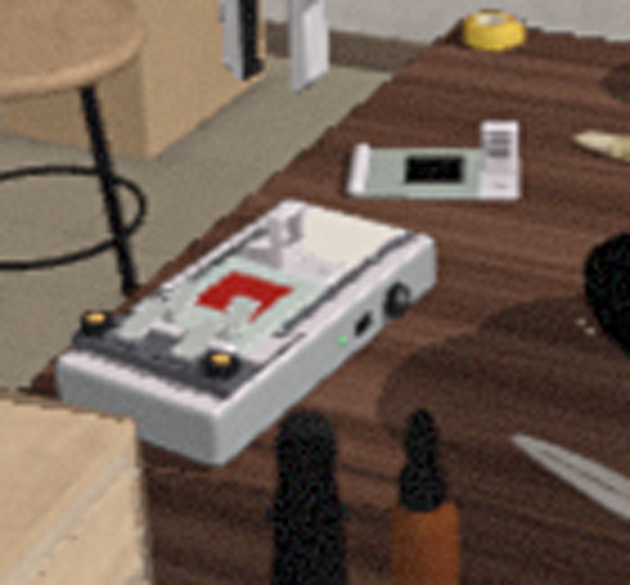

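View pics/s12.png

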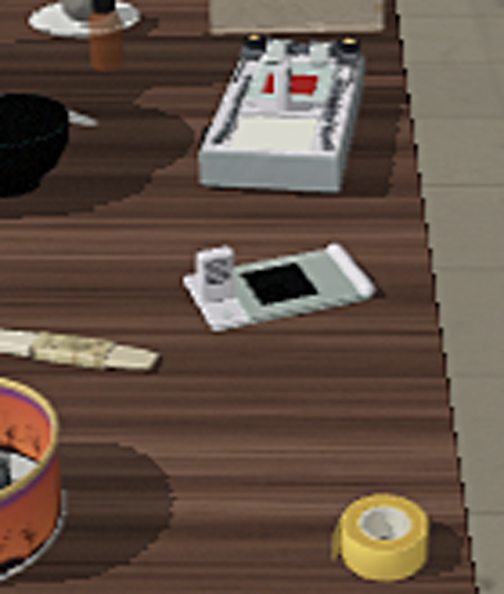

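The plate lies flat and released, both clips are down behind the bar, and the bystanders are in place. One closer look at the bar and stop before handing in.

```bash
python3 - <<'E'
import cv2
im=cv2.imread('pics/w12.png');cv2.imwrite('pics/w12z.png',cv2.resize(im[25:200,275:490],None,fx=3.4,fy=3.4,interpolation=cv2.INTER_CUBIC))
E
```

```text
(no output)
```

View pics/w12z.png

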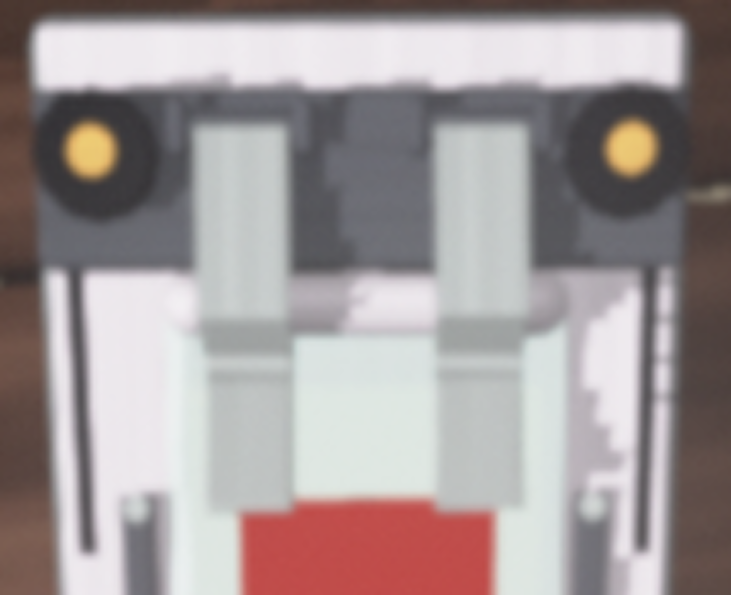

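The bar (row 305) lies against the head face (row 270) and both toes (row 365) are on the glass behind it. I'll hand the job in.

```bash
python3 - <<'E'
from plant import ctrl
print(ctrl.job_done(), ctrl.get_state()['time'])
E
```

```text
the job is handed in; nothing more can be done
the job is handed in; nothing more can be done
```

The red plate is loaded in the light stage, held by both clips with its bar against the stop, and the job is handed in. It took about 17.4 s of the 58 s allowed.

- **What I did:** I gripped the red plate by its fin, laid it on the bed between the guide strips and slid it in while watching the force. I then let go and lifted clear.
- **Force on the way in:** Resistance along the slide peaked at about 14 N as the clips climbed the bar, above the roughly 11 N expected. It fell to about 3 N near the snap. At the stop it rose from about 7 N to 13.7 N with the plate no longer moving. No reading reached 20 N, but I only read the force at the end of each short move, so brief peaks in between would not have shown.
- **Last pictures:** The plate lies flat between the strips, the bar is at the head face and both clip toes are down on the glass behind it. The black plate and the tape roll look undisturbed.
- **Not confirmed:** I judged both clips from the pictures and the force drop, because the interface does not report clip lift.
- **Disagreement:** My first estimate of the stage's centreline was about 2.5 mm off. I corrected it from a close view before laying the plate down.
- **After the snap:** The bar travelled about 1 mm against a steady 5–7 N before it met the stop, so I took finer steps until contact was firm.

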